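# Pack the bench cleaning kit into its inserts

### The arm

A 7-joint arm with a two-finger parallel gripper is mounted at the origin on the work surface; the furniture and walls round the work are solid. World frame = base frame: x ahead of the robot, y to its left, z up, the work surface at z = 0. Lengths are in m, angles in rad, forces in N, time in s.
With the tool pointing down it reaches from about 0.4 to 0.9 m from the base axis. Payload 5.5 kg.
Tool frame: the origin (TCP) lies midway between the tips of the shut fingers; the grasp point (between the pads) lies 19 mm behind it (bot.grasp_offset is the distance from the TCP to the grasp point, in m); z points along the fingers, y is the direction in which the jaws open and shut (so a half turn about z gives the same grasp; the last joint's range is limited). The gripper opens to 92 mm and grips with 3 to 60 N. Pads are 19 mm wide; open, the fingers measure 130 mm over their backs; the gripper's body (75 mm by 190 mm) begins 47 mm behind the grasp point.
Start: joints at [1.536, 0.501, -0.427, 1.55, 0.221, 1.138, -0.21], TCP at [0.191, -0.621, 0.227] pointing down, gripper open.
Joint ranges: [-2.88, 2.88], [-0.31, 2.03], [-1.54, 1.56], [0.2, 2.42], [-1.41, 4.55], [0.19, 2.02], [-2.57, 2.57]. Speed limits (rad/s): [2.57, 2.57, 3.14, 3.14, 3.14, 3.14, 3.14].

### API

Orientations are given as a unit quaternion [w, x, y, z].
In Python, from station import bot gives the robot as it stands.
- The arm moves only by the tool carry_out, never from a script. Its argument "motion" is text: rows parted by semicolons, each of 7 numbers parted by spaces: the shift along the tool's x, y, z normalised to -1 to 1, where 1 is 2 cm, then the turn, a rotation vector about the tool's x, y, z normalised to -1 to 1, where 1 is 0.12 rad, then the opening, from -1 (shut) to 1 (fully open). In form: dx dy dz rx ry rz gripper; .... A call has 1 to 12 rows; each row shifts and turns the commanded pose from where the row before left it, along the tool's axes as they then stand; what a row does not reach is not made up. A row lasts 1/8 s, in which the tool goes at most 62.5 mm and 10.7 degrees, less where a joint would pass 70% of its speed; a pose out of reach is approached as far as the arm can. A call with a number of a shift or a turn outside -1 to 1 is refused whole. A call with a gripper value outside its range is refused whole. The fingers move at their own pace and stop on an object; "newtons" is the grip in N (left out, the last holds). Time passes only in rows, so rows that do not move let the fingers close. It gives the time, the measured TCP pose, the force and the opening at its end, in the units of the state.
- bot.state(): the state, without advancing time (a new reading comes with each control period).
- bot.get_image(name): name is "scene" or "top" or "wrist"; returns (picture, depth): 480x640x3 uint8, red, green, blue; 480x640 float32, m along the optical axis (not along the pixel's ray), 0 where there is no reading.
- bot.get_calibration(name): a dict with "fov_y" (degrees; the focal length in pixels is half the picture's height over the tangent of half this angle, whatever the lens; pixels are square), "cx", "cy" (the principal point, pixels), "eye" and "orientation" of the camera in the world. Camera axes: x right, y down, z forward; pixel columns grow to the right and rows downward; lengths in m; the calibration is good to about 2 mm. A picture is of the moment at which its call begins: read the wrist's pose just before it. get_calibration takes no time and is no camera call; for the wrist camera it gives the pose at the moment of the call.
- bot.job_done(): hands the job in, once; it reports no verdict.
The state is a dict: "time": time; "q": joint angles; "joint_velocities": joint speeds; "joint_efforts": joint torques, N m; "position": TCP position; "tcp_rot": TCP orientation; "wrist_force": force on the tool from outside, world axes, zero at the start; "moment": the same for the moment, N m; "finger_gap": finger opening in m.
Only numpy, scipy, OpenCV 4.12 (cv2) and the standard library are available. Lean on these libraries where they do the work, as an engineer would, in place of code of your own. Each camera call takes 0.05 s, during which the arm holds its last target.

### The job

Pack the kit away: stand the white pot on the blue disc at its end of the plywood tray, and only then set the pink foam brick down into the gap left beside it so that the pot cannot shift. Put the green-lidded tin and the black loupe upright into the foam nests that fit them, the tin in the wide recess and the loupe in the narrow one. Everything must sit down flat on the floor of its place, and the torch and the red-capped oil bottle are to be left where they stand.

Things in the scene. Friction and masses are not known exactly. Their poses are not given: they have to be found in the camera images.
- patch_pot: white round pot with a press lid (fixed on), diameter 60 (62 mm over the lid, which is the part from 24 up), 45 high, 0.06 to 0.11 kg. Stands upright. Origin: centre of its underside, z up.
- foam_brick: pink rigid foam brick, 48 mm along its x, 60 along its y, 53 high, with a 12 wide groove 6 deep along y in its top; 0.035 to 0.07 kg. Stands on its base. Origin: centre of its underside, z up.
- grease_tin: flat white tin with a green lid (fixed on), diameter 50 mm in its lower 12, 52 over the lid above that, 24 high (its solid side reaches up to 22). Origin: centre of its underside, z up.
- loupe: black eye loupe, a small slightly waisted cup, diameter 34, 34 mm high, standing upright; grips well at any height. Origin: centre of its underside, z up.
- packing_tray: open plywood tray, fixed, 140 (x) by 86 (y) by 22 mm high outside, inside 128 by 74; walls and floor 6 thick (inner floor 6 above the table). Origin: centre of its underside, z up. The pot's place is the blue disc (diameter 56) at x = -27, y = 0; the brick's is the gap in the +x half: centre x = +34, y = 0 when the pot is on the disc, its 60 side across the tray (along y, either way round).
- wide_nest: square dark-grey foam insert, fixed to the table, 80 by 80 by 12 mm high, with a round recess of diameter 62 in its middle, 8 deep (its blue floor is 4 above the table). Origin: centre of its underside, z up. Place of the tin.
- narrow_nest: square dark-grey foam insert, fixed to the table, 80 by 80 by 12 mm high, with a round recess of diameter 44 in its middle, 8 deep (its blue floor is 4 above the table). Origin: centre of its underside, z up. Place of the loupe.
- torch: black torch lying behind the blue vice, 127 mm long, 23 wide, 25 high; a bystander, leave it. Origin: centre of its underside.
- oil_bottle: white oil bottle with a red spout cap, diameter 36, 105 mm high, standing; a bystander, leave it. Origin: centre of its underside, z up.

How it is judged:
On the way, in this order (a step that is already met when the one before it is completed fails the run):
1. the white pot stands in the tray at the disc's end (x of patch_pot in the frame of packing_tray between -0.037 and -0.01 m and y of patch_pot in the frame of packing_tray between -0.012 and 0.012 m and z of patch_pot in the frame of packing_tray between 0.002 and 0.01 m and angle between patch_pot's own z axis and vertical below 0.12 rad), for 0.2 s.
2. then the foam brick is down in the gap beside it (all of step 1 and x of foam_brick in the frame of packing_tray between 0.015 and 0.045 m and y of foam_brick in the frame of packing_tray between -0.016 and 0.016 m and z of foam_brick in the frame of packing_tray between 0.002 and 0.01 m and angle between foam_brick's own z axis and vertical below 0.12 rad), for 0.2 s.
At the end, for the whole second after the job is handed in: Pot upright on the tray floor at the disc's end (tray x -37 to -10 mm, y within 12), brick upright on the floor at the other end (x 15 to 45, y within 16), tin and loupe upright on the floors of the wide and narrow recess (centres within 8 mm); tilts under 0.12 rad, all at rest (all of step 2 and horizontal distance between grease_tin and wide_nest below 0.008 m and z of grease_tin in the frame of wide_nest between 0.001 and 0.007 m and angle between each of grease_tin, loupe's own z axis and vertical below 0.12 rad and horizontal distance between loupe and narrow_nest below 0.008 m and z of loupe in the frame of narrow_nest between 0.001 and 0.007 m and linear speed of each of patch_pot, foam_brick, grease_tin, loupe below 0.02 m/s); the robot touches nothing.
It fails at once if the torch is moved more than 20 mm (distance of torch from where it was at the start of the episode above 0.02 m).
It fails at once if the oil bottle is moved more than 20 mm or tipped (distance of oil_bottle from where it was at the start of the episode above 0.02 m or angle between oil_bottle's own z axis and vertical above 0.3 rad).
It also fails if it takes over 112 s, if anything falls off the work surface, if the arm or the gripper's body presses on something with over 40 N, if the wrist force passes 120 N, or if a joint passes its speed limit or range.

## Working session

There is one attempt and no reset: what is moved stays moved. The work goes in short steps, Python scripts to look and compute and a tool call to move; the robot and the scene stay as the last step left them, time stands still between calls to the robot, and variables do not carry over. Pictures are saved under pics/ and viewed, and the job is handed in when it is done.

Besides the shell and the picture viewer there is one more tool, called after "Emit:" as name(argument=value, ...) on one line, values as JSON. carry_out: Moves the arm, as the interface text tells. Its arguments: {"type":"object","properties":{"motion":{"type":"string"},"newtons":{"type":"number"}},"required":["motion"]}

```bash
ls; mkdir -p pics; python3 - <<'E'
from station import bot
import cv2,pickle
print(bot.state())
for n in ["scene","top","wrist"]:
    c=bot.get_calibration(n); p,d=bot.get_image(n); print(n,c)
    cv2.imwrite(f"pics/{n}0.png",p[:,:,::-1]); pickle.dump((p,d,c),open(f"{n}0.pkl","wb"))
E
```

```text
pics
{'time': 0.0, 'q': array([ 1.53619934,  0.50185477, -0.42679421,  1.55144327,  0.22081752,
        1.13827867, -0.21030033]), 'joint_velocities': array([ 1.39481378e-04, -2.51691073e-05, -1.15907327e-03, -2.80007666e-04,
        1.42497412e-03,  1.72105186e-04,  1.33326390e-03]), 'joint_efforts': array([-5.44679970e-04, -5.66599739e+01, -5.81589818e+00, -2.79117197e+01,
       -6.84576714e-02,  3.09843966e-02,  1.86929988e-04]), 'position': array([ 0.19047282, -0.62074314,  0.22567707]), 'tcp_rot': array([-9.55099434e-04,  9.88929941e-01,  1.48380073e-01, -1.13479453e-04]), 'wrist_force': array([-0.08903655,  0.53478546,  0.53825842]), 'moment': array([-0.05105666, -0.01229243,  0.0497154 ]), 'finger_gap': 0.09156822565477091}
scene {'fov_y': 43.07314693279816, 'cx': 320.7714160690657, 'cy': 237.57911840010365, 'eye': array([ 0.1004975 , -0.94065118,  1.17345394]), 'orientation': array([-0.35131268,  0.90652737, -0.22153554,  0.07556147])}
top {'fov_y': 44.819120384356076, 'cx': 318.8340978664512, 'cy': 235.73649618846954, 'eye': array([0.32175949, 0.00623521, 1.34853919]), 'orientation': array([-0.05438164,  0.71258758, -0.69656112,  0.063751  ])}
wrist {'fov_y': 70.34084523525102, 'cx': 324.5292339500733, 'cy': 242.04227392943898, 'eye': array([ 0.26872839, -0.59652974,  0.38464534]), 'orientation': array([ 0.12326047,  0.79476164, -0.5871587 , -0.09168123])}
```

View pics/scene0.png

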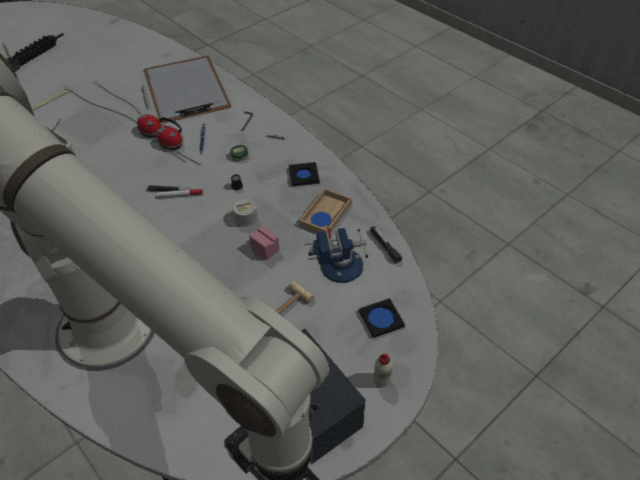

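View pics/top0.png

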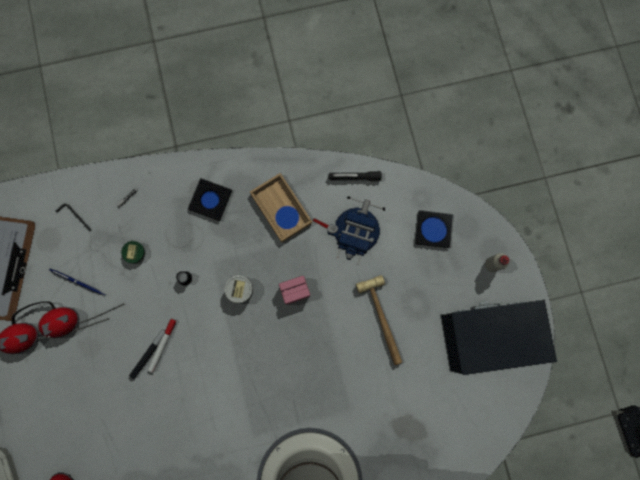

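View pics/wrist0.png

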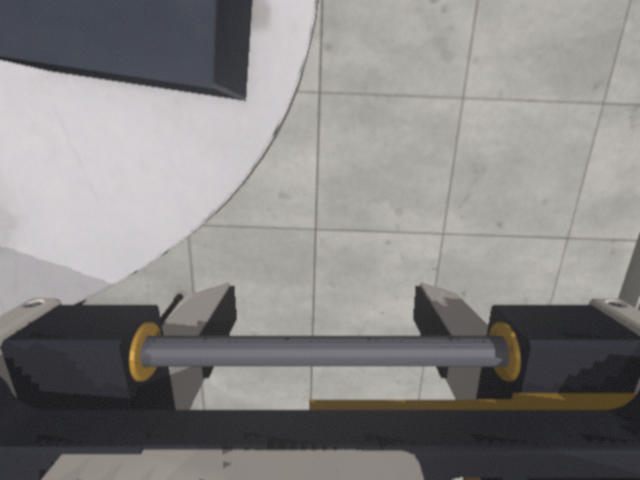

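Top view shows everything: narrow nest (210,200), tray (281,208) with its disc at (287,217), wide nest (434,230), tin (133,253), loupe (183,279), pot (238,290), brick (294,290), vice (357,231) beside the tray, torch (355,177), bottle (499,263).

```bash
cat > h.py <<'E'
import numpy as np,cv2,pickle
from scipy.spatial.transform import Rotation as R
def cam(c):
    f=240/np.tan(np.radians(c["fov_y"])/2); q=c["orientation"]
    return f,c["cx"],c["cy"],np.array(c["eye"]),R.from_quat([q[1],q[2],q[3],q[0]]).as_matrix()
def ray(c,uv,z):
    f,cx,cy,e,M=cam(c); uv=np.atleast_2d(np.asarray(uv,float))
    d=np.c_[(uv[:,0]-cx)/f,(uv[:,1]-cy)/f,np.ones(len(uv))]@M.T
    return e+d*((z-e[2])/d[:,2])[:,None]
def cloud(c,d):
    f,cx,cy,e,M=cam(c); v,u=np.mgrid[0:480,0:640]
    P=np.stack([(u-cx)/f*d,(v-cy)/f*d,d],-1)@M.T+e; P[d<=0]=np.nan; return P
def proj(c,X):
    f,cx,cy,e,M=cam(c); p=(np.atleast_2d(X)-e)@M; return np.c_[f*p[:,0]/p[:,2]+cx,f*p[:,1]/p[:,2]+cy]
E
python3 - <<'E'
from h import *
p,d,c=pickle.load(open("top0.pkl","rb"))
P=cloud(c,d)
for n,(u,v) in dict(narrow=(210,200),disc=(287,217),wide=(434,230),tin=(133,253),loupe=(183,279),pot=(238,290),brick=(294,290),vice=(357,231),handle=(320,222),torch=(355,177),bottle=(499,263),box=(500,330),table=(220,330),hammer=(370,285)).items(): print(n,P[v,u].round(3))
hsv=cv2.cvtColor(p,cv2.COLOR_RGB2HSV)
m=cv2.inRange(hsv,(105,150,90),(125,255,255))
n,l,s,ce=cv2.connectedComponentsWithStats(m)
for i in range(1,n):
    if s[i,4]>60: print("blue",ce[i].round(1),s[i,4],ray(c,ce[i],.005).round(4))
Z=P[...,2]
# heights crop around vice
print(np.nanmax(Z[195:265,325:390]))
for n,(a,b,lo) in dict(tray=((240,320),(165,250),.014),pot=((215,262),(265,315),.03),brick=((270,320),(265,315),.04),tin=((115,150),(235,272),.015),loupe=((170,200),(265,295),.02)).items():
    mm=np.zeros(Z.shape,np.uint8); mm[b[0]:b[1],a[0]:a[1]]=(Z[b[0]:b[1],a[0]:a[1]]>lo)
    q=P[mm>0]; print(n,len(q),q.mean(0).round(4),np.median(q[:,2]).round(4), cv2.minAreaRect((q[:,:2]*1000).astype(np.float32)))
im=cv2.resize(p[140:330,90:470],None,fx=2.1,fy=2.1,interpolation=cv2.INTER_CUBIC); cv2.imwrite("pics/topc.png",im[:,:,::-1])
h=cv2.resize(np.clip(np.nan_to_num(Z[140:330,90:470])*2000,0,255).astype(np.uint8),None,fx=2.1,fy=2.1); cv2.imwrite("pics/toph.png",h)
E
```

```text
narrow [0.629 0.25  0.002]
disc [0.591 0.067 0.006]
wide [ 0.569 -0.28   0.005]
tin [0.495 0.415 0.024]
loupe [0.438 0.296 0.033]
pot [0.415 0.169 0.046]
brick [0.418 0.044 0.047]
vice [ 0.549 -0.093  0.078]
handle [ 0.576 -0.011  0.032]
torch [ 0.69  -0.092  0.016]
bottle [ 0.485 -0.406  0.081]
box [ 0.338 -0.392  0.118]
table [ 0.326  0.212 -0.001]
hammer [ 0.435 -0.128  0.024]
blue [209.5 199.9] 195 [[0.6284 0.2506 0.005 ]]
blue [286.8 217.1] 368 [[0.5915 0.0671 0.005 ]]
blue [433.4 229.4] 449 [[ 0.5705 -0.2784  0.005 ]]
0.11427028137999096
tray 564 [0.6115 0.0775 0.0222] 0.0218 ((611.69677734375, 73.0330810546875), (157.31396484375, 100.13334655761719), 33.989559173583984)
pot 621 [0.4181 0.1699 0.044 ] 0.0443 ((418.40032958984375, 170.2987518310547), (61.30793762207031, 59.3420295715332), 47.55750274658203)
brick 579 [0.4192 0.0447 0.0515] 0.0521 ((419.5083312988281, 44.690887451171875), (48.025203704833984, 59.173797607421875), 19.9812068939209)
tin 404 [0.4991 0.4181 0.0217] 0.0216 ((499.193603515625, 418.9472351074219), (49.991329193115234, 52.32569885253906), 4.1156158447265625)
loupe 130 [0.4433 0.2986 0.0308] 0.0316 ((443.198974609375, 298.7428283691406), (26.377344131469727, 25.948923110961914), 4.983281135559082)
```

```bash
sleep 1
```

```text
(no output)
```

View pics/topc.png

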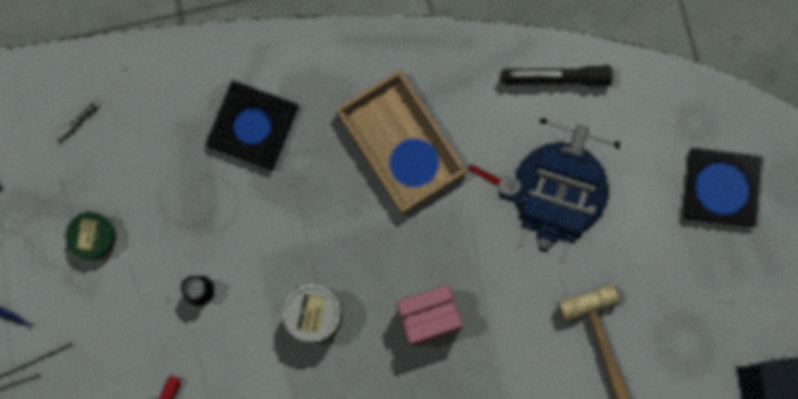

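View pics/toph.png

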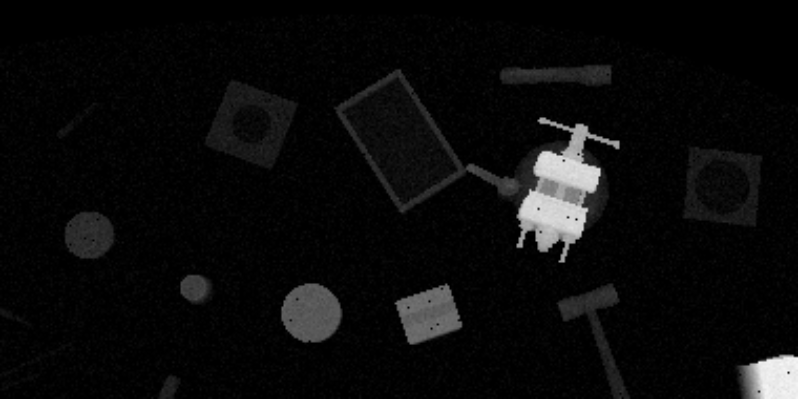

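```bash
python3 - <<'E'
from h import *
p,d,c=pickle.load(open("top0.pkl","rb"))
P=cloud(c,d); Z=P[...,2]
hsv=cv2.cvtColor(p,cv2.COLOR_RGB2HSV)
m=cv2.inRange(hsv,(8,60,50),(25,255,255)); m|=cv2.inRange(hsv,(105,150,90),(125,255,255))
m[:, :245]=0; m[:,318:]=0; m[:170]=0; m[250:]=0
m=cv2.morphologyEx(m,cv2.MORPH_OPEN,np.ones((3,3)))
m=cv2.morphologyEx(m,cv2.MORPH_CLOSE,np.ones((3,3)))
cs=cv2.findContours(m,0,1)[0]; k=max(cs,key=cv2.contourArea)
q=ray(c,k[:,0],.022)[:,:2]
r=cv2.minAreaRect((q*1000).astype(np.float32)); print("tray",r); print(cv2.boxPoints(r).round(1))
disc=ray(c,[286.8,217.1],.006)[0,:2]*1000
x=np.array(r[0])-disc; print("axis from disc",x,np.linalg.norm(x),np.degrees(np.arctan2(x[1],x[0])))
mm=((Z>.04)).astype(np.uint8)
for n,(a,b,lo) in dict(brick=((270,320),(265,315),.04)).items():
    s=np.zeros_like(mm); s[b[0]:b[1],a[0]:a[1]]=mm[b[0]:b[1],a[0]:a[1]]
    k=max(cv2.findContours(s,0,1)[0],key=cv2.contourArea)
    q=(ray(c,k[:,0],.053)[:,:2]*1000).astype(np.float32); r=cv2.minAreaRect(q); print(n,r,cv2.boxPoints(r).round(1))
for n,zz,lo,(a,b) in (("narrow",.012,.009,((180,240),(170,230))),("wide",.012,.009,((405,465),(200,260)))):
    s=np.zeros_like(mm); dk=(hsv[...,2]<60).astype(np.uint8); s[b[0]:b[1],a[0]:a[1]]=dk[b[0]:b[1],a[0]:a[1]]
    k=max(cv2.findContours(s,0,1)[0],key=cv2.contourArea)
    q=(ray(c,k[:,0],zz)[:,:2]*1000).astype(np.float32); print(n,cv2.minAreaRect(q))
E
```

```text
tray ((611.7666625976562, 82.04977416992188), (141.34329223632812, 87.24678039550781), 33.7899169921875)
[[528.8  79. ]
 [577.3   6.5]
 [694.8  85.1]
 [646.2 157.6]]
axis from disc [20.5308399  14.98320974] 25.416765351814593 36.12160883466132
brick ((418.8916320800781, 44.57069778442383), (48.46529769897461, 59.02806854248047), 19.85596466064453) [[386.1  64.1]
 [406.1   8.6]
 [451.7  25. ]
 [431.7  80.6]]
narrow ((625.1732788085938, 249.66748046875), (82.7216567993164, 87.14942932128906), 70.69334411621094)
wide ((567.139892578125, -275.82012939453125), (83.78751373291016, 86.15682983398438), 84.12882995605469)
```

```bash
cat > go.py <<'E'
import sys
from h import *
from station import bot
def go(x,y,z,adeg,s=None):
    s=s or bot.state(); q=s["tcp_rot"]; M=R.from_quat([q[1],q[2],q[3],q[0]]).as_matrix()
    a=np.arctan2(M[1,0],M[0,0]); dz=(a-np.radians(adeg)+np.pi)%(2*np.pi)-np.pi
    # after rotation first
    b=np.radians(adeg); D=np.array([x,y,z])-s["position"]
    xt=np.array([np.cos(b),np.sin(b),0]); yt=np.array([np.sin(b),-np.cos(b),0])
    print("t",round(s["time"],2),"pos",s["position"].round(4),"a",np.degrees(a).round(1),"tilt",np.degrees(np.arccos(-M[2,2])).round(2),"q",s["q"].round(2))
    print("rz units",(dz/.12).round(3)," then x,y,z units",(np.array([D@xt,D@yt,-D[2]])/.02).round(2), "gap",round(s["finger_gap"],4))
if __name__=="__main__": go(*map(float,sys.argv[1:5]))
E
python3 go.py .45 -.25 .2257 34; python3 go.py .418 .170 .2257 34
```

```text
t 0.15 pos [ 0.1905 -0.6209  0.2259] a 17.1 tilt 0.09 q [ 1.54  0.5  -0.43  1.55  0.22  1.14 -0.21]
rz units -2.463  then x,y,z units [ 2.113e+01 -8.120e+00  1.000e-02] gap 0.0922
t 0.15 pos [ 0.1905 -0.6209  0.2259] a 17.1 tilt 0.09 q [ 1.54  0.5  -0.43  1.55  0.22  1.14 -0.21]
rz units -2.463  then x,y,z units [ 3.154e+01 -2.642e+01  1.000e-02] gap 0.0922
```

Emit:
carry_out(motion="1 -0.4 0 0 0 -0.82 1;1 -0.4 0 0 0 -0.82 1;1 -0.4 0 0 0 -0.82 1;1 -0.4 0 0 0 0 1;1 -0.4 0 0 0 0 1;1 -0.4 0 0 0 0 1;1 -0.4 0 0 0 0 1;1 -0.4 0 0 0 0 1;1 -0.4 0 0 0 0 1;1 -0.4 0 0 0 0 1;1 -0.4 0 0 0 0 1;1 -0.4 0 0 0 0 1")

```text
time: 1.65
position: [0.3466, -0.4147, 0.2268]
tcp_rot: [0.0, 0.956, 0.292, 0.0]
wrist_force: [0.3, -1.1, 0.3]
finger_gap: 0.0918
```

```bash
python3 go.py .45 -.25 .2257 34; python3 go.py .418 .170 .2257 34
```

```text
t 1.65 pos [ 0.3466 -0.4147  0.2268] a 34.0 tilt 0.01 q [ 1.32  0.33 -0.6   1.82  0.21  1.05 -0.34]
rz units -0.003  then x,y,z units [ 8.89 -3.94  0.05] gap 0.0918
t 1.65 pos [ 0.3466 -0.4147  0.2268] a 34.0 tilt 0.01 q [ 1.32  0.33 -0.6   1.82  0.21  1.05 -0.34]
rz units -0.003  then x,y,z units [ 19.31 -22.24   0.05] gap 0.0918
```

Emit:
carry_out(motion="1 -0.7 0 0 0 0 1;1 -0.7 0 0 0 0 1;1 -0.7 0 0 0 0 1;1 -0.7 0 0 0 0 1;1 -0.7 0 0 0 0 1;1 -0.7 0 0 0 0 1;1 -1 0 0 0 0 1;1 -1 0 0 0 0 1;1 -1 0 0 0 0 1;1 -1 0 0 0 0 1;1 -1 0 0 0 0 1;1 -1 0 0 0 0 1")

```text
time: 3.15
position: [0.4305, -0.111, 0.2268]
tcp_rot: [0.0, 0.956, 0.292, -0.0]
wrist_force: [0.6, 0.1, -0.2]
finger_gap: 0.092
```

```bash
python3 go.py .418 .170 .2257 34
```

```text
t 3.15 pos [ 0.4305 -0.111   0.2268] a 34.0 tilt 0.03 q [ 0.94  0.16 -0.81  2.03  0.14  1.   -0.92]
rz units -0.002  then x,y,z units [  7.34 -12.     0.05] gap 0.092
```

Emit:
carry_out(motion="0.6 -1 0 0 0 0 1;0.6 -1 0 0 0 0 1;0.6 -1 0 0 0 0 1;0.6 -1 0 0 0 0 1;0.6 -1 0 0 0 0 1;0.6 -1 0.4 0 0 0 1;0.6 -1 0.5 0 0 0 1;0.6 -1 0.5 0 0 0 1;0.6 -1 0.5 0 0 0 1;0.6 -1 0.5 0 0 0 1;0.6 -1 0.5 0 0 0 1;0.6 -1 0.5 0 0 0 1")

```text
time: 4.65
position: [0.4153, 0.1679, 0.1584]
tcp_rot: [0.0, 0.956, 0.292, 0.0]
wrist_force: [0.1, 0.2, 0.4]
finger_gap: 0.0921
```

```bash
cat > w.py <<'E'
import sys
from h import *
from station import bot
c=bot.get_calibration("wrist"); p,d=bot.get_image("wrist"); n=sys.argv[1]
pickle.dump((p,d,c),open(n+".pkl","wb")); cv2.imwrite(f"pics/{n}.png",p[:,:,::-1])
E
python3 w.py w1;python3 go.py .418 .170 .07 34
```

```text
t 4.7 pos [0.4144 0.1711 0.1579] a 34.1 tilt 0.13 q [ 0.36  0.33 -0.93  2.09  0.34  0.88 -1.74]
rz units 0.021  then x,y,z units [0.12 0.15 4.39] gap 0.0917
```

View pics/w1.png

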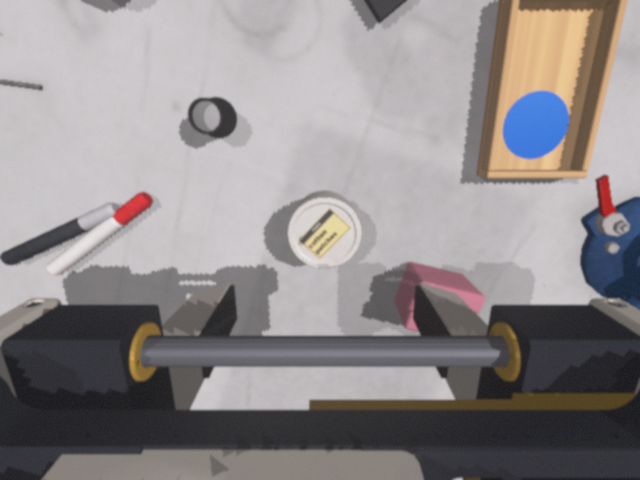

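Wrist view: pot lid centred at (325,232), tray with disc at (536,125), loupe (212,117), brick corner at (440,290).

```bash
python3 - <<'E'
from h import *
p,d,c=pickle.load(open("w1.pkl","rb")); P=cloud(c,d); Z=P[...,2]
for n,(a,b,lo,hi) in dict(pot=((270,380),(180,270),.03,.06),loupe=((180,245),(90,140),.02,.05)).items():
    q=P[b[0]:b[1],a[0]:a[1]].reshape(-1,3); q=q[(q[:,2]>lo)&(q[:,2]<hi)]
    print(n,len(q),np.median(q[:,2]).round(4),cv2.minEnclosingCircle((q[:,:2]*1000).astype(np.float32)),cv2.minAreaRect((q[:,:2]*1000).astype(np.float32)))
hsv=cv2.cvtColor(p,cv2.COLOR_RGB2HSV)
m=cv2.inRange(hsv,(105,150,150),(116,255,255)); n,l,s,ce=cv2.connectedComponentsWithStats(m)
for i in range(1,n):
    if s[i,4]>500: print("disc",ce[i],ray(c,ce[i],.006))
E
```

```text
pot 4302 0.0448 ((416.6705627441406, 169.62144470214844), 31.26940155029297) ((416.99102783203125, 169.91761779785156), (61.401885986328125, 61.73615646362305), 23.070571899414062)
loupe 1198 0.0309 ((441.7532958984375, 298.32537841796875), 14.186502456665039) ((441.528076171875, 298.5726013183594), (27.058319091796875, 27.497682571411133), 50.60529327392578)
disc [535.4335206  124.40761548] [[0.59123875 0.06705751 0.006     ]]
```

Emit:
carry_out(motion="0.1 0.15 1 0 0 0 1;0 0 1 0 0 0 1;0 0 1 0 0 0 1;0 0 1 0 0 0 1;0 0 1 0 0 0 1;0 0 0.9 0 0 0 1;0 0 0.85 0 0 0 1;0 0 0 0 0 0 1;0 0 0 0 0 0 -1;0 0 0 0 0 0 -1;0 0 0 0 0 0 -1;0 0 0 0 0 0 -1", newtons=20)

```text
time: 6.2
position: [0.4197, 0.1657, 0.0242]
tcp_rot: [-0.0, 0.956, 0.292, 0.0]
wrist_force: [-0.4, 0.7, 4.4]
finger_gap: 0.0617
```

```bash
python3 go.py .590 .067 .09 34
```

```text
t 6.2 pos [0.4197 0.1657 0.0242] a 34.0 tilt 0.05 q [ 0.16  0.57 -0.71  2.16  0.64  0.63 -1.98]
rz units -0.004  then x,y,z units [ 4.3   8.85 -3.29] gap 0.0617
```

Emit:
carry_out(motion="0 0 -1 0 0 0 -1;0 0 -1 0 0 0 -1;0 0.2 -1 0 0 0 -1;0.2 0.8 -0.5 0 0 0 -1;0.6 1 0 0 0 0 -1;0.6 1 0 0 0 0 -1;0.6 1 0 0 0 0 -1;0.6 1 0 0 0 0 -1;0.6 1 0 0 0 0 -1;0.6 1 0 0 0 0 -1;0.5 0.8 0 0 0 0 -1;0 0 0 0 0 0 -1")

```text
time: 7.7
position: [0.5786, 0.083, 0.0934]
tcp_rot: [0.0, 0.957, 0.291, -0.0]
wrist_force: [-0.9, 0.2, -1.6]
finger_gap: 0.0619
```

```bash
python3 w.py w2; python3 go.py .590 .067 .031 34
```

```text
t 7.75 pos [0.5775 0.084  0.0934] a 33.9 tilt 0.05 q [ 0.37  0.64 -0.75  1.82  0.54  0.91 -1.61]
rz units -0.011  then x,y,z units [0.05 1.05 3.12] gap 0.0617
```

View pics/w2.png

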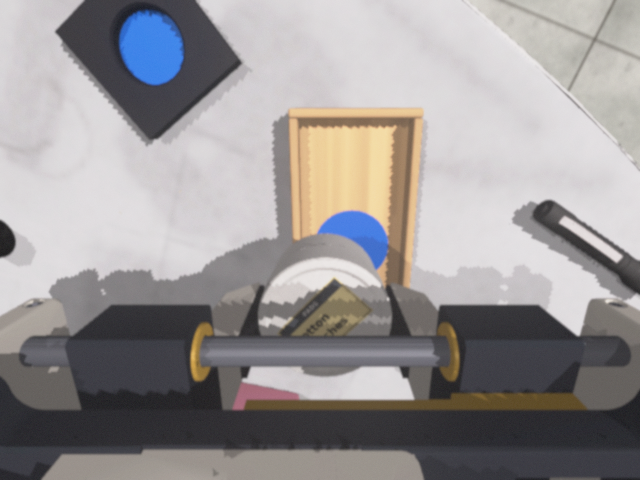

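Pot is held level; the tray ahead is aligned with the tool, disc at (352,240), narrow nest (152,47). I check the tray's rim from here.

```bash
python3 - <<'E'
from h import *
p,d,c=pickle.load(open("w2.pkl","rb")); P=cloud(c,d); Z=P[...,2]
q=P[95:235,280:440].reshape(-1,3); q=q[(q[:,2]>.017)&(q[:,2]<.027)]
print(len(q)); b=np.radians(34); xt=np.array([np.cos(b),np.sin(b)]); yt=np.array([np.sin(b),-np.cos(b)])
X=q[:,:2]-[.5775,.084]; u=X@xt; v=X@yt
print("x far edge",np.percentile(u,99.5),"y edges",np.percentile(v,[.5,99.5]))
for lo in (.04,.06,.08,.1):
    k=(u>lo-.01)&(u<lo+.01); print(lo,v[k].min(),v[k].max(),v[k].mean())
hsv=cv2.cvtColor(p,cv2.COLOR_RGB2HSV); m=cv2.inRange(hsv,(105,150,150),(116,255,255)); 
n,l,s,ce=cv2.connectedComponentsWithStats(m)
for i in range(1,n):
    if s[i,4]>500: print(ce[i],ray(c,ce[i],.004))
E
```

```text
3748
x far edge 0.09775223437202443 y edges [-0.02209345  0.06348555]
0.04 -0.022248953821673752 0.06397984744375465 0.02321584241628547
0.06 -0.02228792152360781 0.0638861529399857 0.02241772178118182
0.08 -0.022239412284788637 0.06375576836367097 0.023221039875810753
0.1 -0.02217697483277464 0.0635032364422352 0.021415240537134707
[151.12894376  47.43566529] [[0.62808182 0.25182768 0.004     ]]
[359.96809745 232.59802784] [[0.60200862 0.0669232  0.004     ]]
```

Emit:
carry_out(motion="0.05 0.55 0 0 0 0 -1;0 0.5 0 0 0 0 -1;0 0 0.5 0 0 0 -1;0 0 0.8 0 0 0 -1;0 0 0.8 0 0 0 -1;0 0 0.5 0 0 0 -1;0 0 0.3 0 0 0 -1;0 0 0.2 0 0 0 -1;0 0 0 0 0 0 -1;0 0 0 0 0 0 -1")

```text
time: 9.0
position: [0.5908, 0.0674, 0.0322]
tcp_rot: [0.0, 0.956, 0.292, 0.0]
wrist_force: [-0.0, -0.7, -0.6]
finger_gap: 0.0613
```

```bash
python3 go.py .590 .067 .031 34
```

```text
t 9.0 pos [0.5908 0.0674 0.0322] a 34.0 tilt 0.05 q [ 0.35  0.73 -0.68  1.81  0.62  0.82 -1.63]
rz units -0.003  then x,y,z units [-0.04 -0.    0.06] gap 0.0613
```

Emit:
carry_out(motion="0 0 0.1 0 0 0 -1;0 0 0 0 0 0 -1;0 0 0 0 0 0 1;0 0 0 0 0 0 1;0 0 0 0 0 0 1;0 0 0 0 0 0 1;0 0 -0.5 0 0 0 1;0 0 -1 0 0 0 1;0 0 -1 0 0 0 1;0 0 -1 0 0 0 1")

```text
time: 10.25
position: [0.591, 0.0675, 0.1019]
tcp_rot: [0.0, 0.956, 0.292, 0.001]
wrist_force: [0.3, -0.3, -0.6]
finger_gap: 0.0918
```

```bash
python3 go.py .419 .0446 .11 20; python3 w.py w3;  python3 - <<'E'
from h import *
from station import bot
c=bot.get_calibration("top"); p,d=bot.get_image("top"); 
pickle.dump((p,d,c),open("top1.pkl","wb")); cv2.imwrite("pics/top1.png",cv2.resize(p[140:330,90:470],None,fx=2.1,fy=2.1)[:,:,::-1])
p,d,c=pickle.load(open("w3.pkl","rb")); P=cloud(c,d); Z=P[...,2]
q=P.reshape(-1,3); r=np.hypot(q[:,0]-.59,q[:,1]-.067)
q=q[(q[:,2]>.045)&(q[:,2]<.056)&(r<.045)]
print(len(q),np.median(q[:,2]),cv2.minEnclosingCircle((q[:,:2]*1000).astype(np.float32)))
E
```

```text
t 10.25 pos [0.591  0.0675 0.1019] a 34.0 tilt 0.09 q [ 0.4   0.64 -0.75  1.79  0.54  0.93 -1.57]
rz units 2.033  then x,y,z units [-8.47 -1.87 -0.4 ] gap 0.0918
6546 0.050789771880562426 ((590.3869018554688, 67.50395202636719), 31.288326263427734)
```

View pics/w3.png

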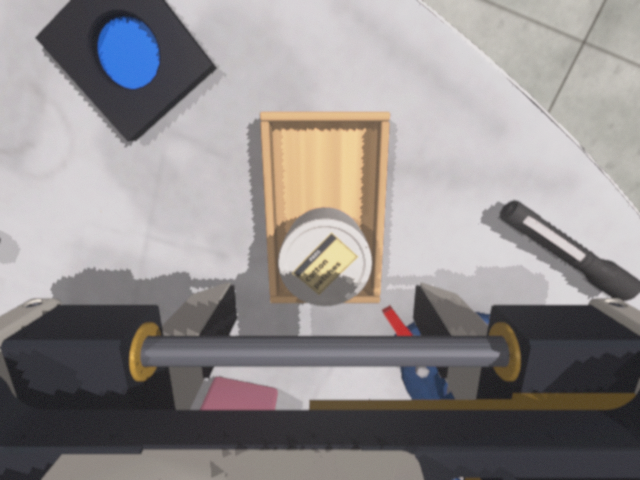

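Emit:
carry_out(motion="0 0 -1 0 0 0 1;-0.5 0 -1 0 0 0 1;-1 0 0 0 0 0 1;-1 0 0 0 0 0 1;-1 0 0 0 0 0.7 1;-1 0 0 0 0 0.7 1;-1 -0.3 0 0 0 0.63 1;-1 0 0 0 0 0 1;-1 0 0 0 0 0 1;-0.5 0 0 0 0 0 1;0 0 0 0 0 0 1")

```text
time: 11.72
position: [0.4471, -0.0018, 0.14]
tcp_rot: [0.0, 0.985, 0.174, 0.0]
wrist_force: [1.4, -0.3, 0.2]
finger_gap: 0.0913
```

```bash
python3 go.py .419 .0446 .022 20; python3 w.py w4
```

```text
t 11.72 pos [ 0.4471 -0.0018  0.14  ] a 20.0 tilt 0.04 q [ 0.66  0.33 -0.82  2.11  0.33  0.83 -1.58]
rz units -0.002  then x,y,z units [-0.53 -2.66  5.9 ] gap 0.0913
```

View pics/w4.png

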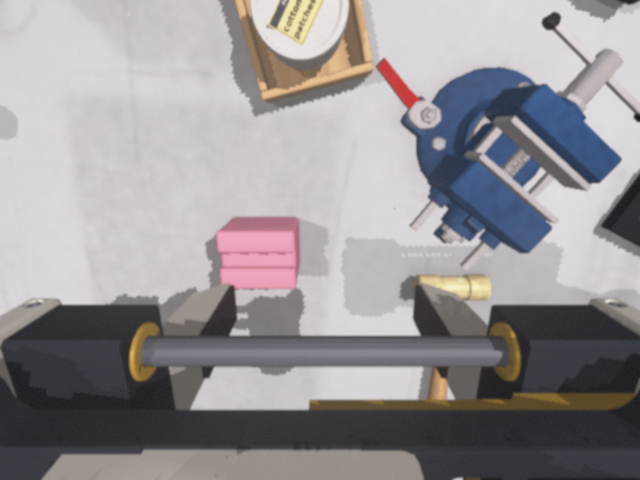

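Brick top spans about (217..300, 217..288), square with the tool; pot is in the tray at (300,20).

```bash
python3 - <<'E'
from h import *
p,d,c=pickle.load(open("w4.pkl","rb")); P=cloud(c,d)
q=P[205:300,205:315].reshape(-1,3); q=q[(q[:,2]>.043)&(q[:,2]<.06)]
print(len(q),cv2.minAreaRect((q[:,:2]*1000).astype(np.float32)))
E
```

```text
4575 ((418.26922607421875, 44.242191314697266), (47.526580810546875, 60.001060485839844), 19.926679611206055)
```

Emit:
carry_out(motion="-0.3 -1 0 0 0 0 1;-0.3 -1 0.2 0 0 0 1;0 -0.65 0.8 0 0 0 1;0 0 1 0 0 0 1;0 0 1 0 0 0 1;0 0 1 0 0 0 1;0 0 0.9 0 0 0 1;0 0 0.5 0 0 0 1;0 0 0.5 0 0 0 1;0 0 0 0 0 0 1")

```text
time: 13.02
position: [0.4174, 0.0446, 0.0214]
tcp_rot: [-0.0, 0.985, 0.174, -0.0]
wrist_force: [-0.6, 0.1, -0.4]
finger_gap: 0.092
```

```bash
python3 go.py .4183 .0442 .022 20
```

```text
t 13.03 pos [0.4174 0.0446 0.0214] a 20.1 tilt 0.05 q [ 0.39  0.52 -0.65  2.23  0.6   0.57 -1.94]
rz units 0.007  then x,y,z units [ 0.03  0.04 -0.03] gap 0.092
```

Emit:
carry_out(motion="0 0 0 0 0 0 -1;0 0 0 0 0 0 -1;0 0 0 0 0 0 -1;0 0 0 0 0 0 -1;0 0 -0.5 0 0 0 -1;0 0 -1 0 0 0 -1;0 0 -1 0 0 -0.7 -1;0 0 -1 0 0 -0.7 -1;0 0 -1 0 0 -0.63 -1;0 0 -0.5 0 0 0 -1", newtons=18)

```text
time: 14.28
position: [0.4182, 0.0443, 0.1229]
tcp_rot: [0.0, 0.956, 0.292, 0.001]
wrist_force: [-0.3, -0.2, -0.3]
finger_gap: 0.0598
```

```bash
python3 go.py .640 .101 .121 34
```

```text
t 14.28 pos [0.4182 0.0443 0.1229] a 33.9 tilt 0.08 q [ 0.63  0.34 -0.91  2.18  0.39  0.78 -1.51]
rz units -0.01  then x,y,z units [10.78  3.85  0.1 ] gap 0.0598
```

Emit:
carry_out(motion="1 0.35 0 0 0 0 -1;1 0.35 0 0 0 0 -1;1 0.35 0 0 0 0 -1;1 0.35 0 0 0 0 -1;1 0.35 0 0 0 0 -1;1 0.35 0 0 0 0 -1;1 0.35 0 0 0 0 -1;1 0.35 0 0 0 0 -1;1 0.35 0 0 0 0 -1;1 0.35 0 0 0 0 -1;0.78 0.35 0 0 0 0 -1;0 0 0 0 0 0 -1")

```text
time: 15.78
position: [0.64, 0.1011, 0.1213]
tcp_rot: [-0.0, 0.957, 0.291, -0.0]
wrist_force: [-1.3, 0.1, -0.8]
finger_gap: 0.0601
```

```bash
python3 w.py w5; python3 go.py .6403 .1013 .029 34
```

```text
t 15.82 pos [0.6391 0.101  0.1212] a 33.9 tilt 0.07 q [ 0.33  0.7  -0.76  1.63  0.55  1.03 -1.59]
rz units -0.011  then x,y,z units [0.06 0.02 4.61] gap 0.0601
```

View pics/w5.png

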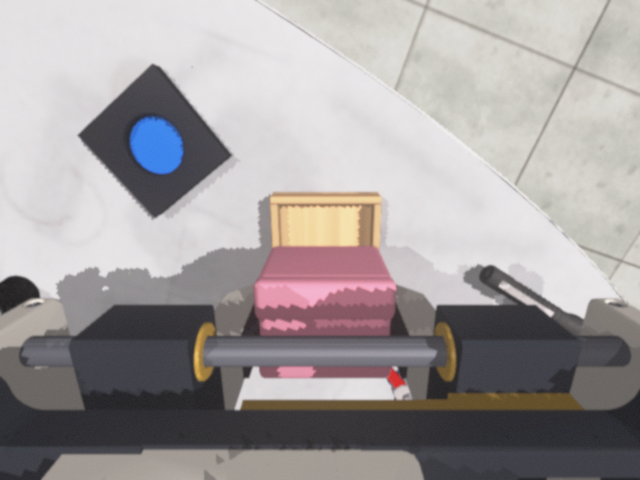

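The brick hangs level at (325,310), centred across the tray opening (271..380). Lowering.

Emit:
carry_out(motion="0 0 1 0 0 0 -1;0 0 1 0 0 0 -1;0 0 0.7 0 0 0 -1;0 0 0.5 0 0 0 -1;0 0 0.5 0 0 0 -1;0 0 0.4 0 0 0 -1;0 0 0.3 0 0 0 -1;0 0 0.2 0 0 0 -1;0 0 0 0 0 0 -1")

```text
time: 16.95
position: [0.6396, 0.1009, 0.0296]
tcp_rot: [0.0, 0.956, 0.292, -0.0]
wrist_force: [0.1, -0.4, -0.4]
finger_gap: 0.0601
```

```bash
python3 go.py .6403 .1013 .028 34;python3 -c "
from station import bot;print(bot.state()['wrist_force'])"
```

```text
t 16.95 pos [0.6396 0.1009 0.0296] a 34.0 tilt 0.01 q [ 0.28  0.81 -0.69  1.67  0.64  0.89 -1.65]
rz units -0.003  then x,y,z units [0.04 0.   0.08] gap 0.0601
[ 0.12832294 -0.41572773 -0.35861475]
```

Emit:
carry_out(motion="0 0 0.1 0 0 0 -1;0 0 0 0 0 0 -1;0 0 0 0 0 0 1;0 0 0 0 0 0 1;0 0 0 0 0 0 1;0 0 0 0 0 0 1;0 0 -0.5 0 0 0 1;0 0 -1 0 0 0 1;0 0 -1 0 0 0 1;0 0 -1 0 0 0 1;0 0 -1 0 0 0 1")

```text
time: 18.32
position: [0.6399, 0.1009, 0.1197]
tcp_rot: [0.0, 0.956, 0.292, 0.001]
wrist_force: [-0.2, -0.2, 1.1]
finger_gap: 0.0914
```

```bash
python3 w.py w6; python3 go.py .442 .2985 .13 34; python3 - <<'E'
from h import *
p,d,c=pickle.load(open("w6.pkl","rb")); P=cloud(c,d); q=P.reshape(-1,3)
r=np.hypot(q[:,0]-.64,q[:,1]-.101); k=q[(q[:,2]>.055)&(q[:,2]<.064)&(r<.05)]
print(len(k),np.median(k[:,2]),cv2.minAreaRect((k[:,:2]*1000).astype(np.float32)))
E
```

```text
t 18.38 pos [0.6415 0.1015 0.1225] a 34.0 tilt 0.28 q [ 0.33  0.7  -0.76  1.63  0.55  1.03 -1.59]
rz units -0.003  then x,y,z units [ -2.76 -13.74  -0.38] gap 0.0917
4331 0.05972506024437635 ((639.9891967773438, 101.72325134277344), (47.34238052368164, 60.195186614990234), 33.977455139160156)
```

View pics/w6.png

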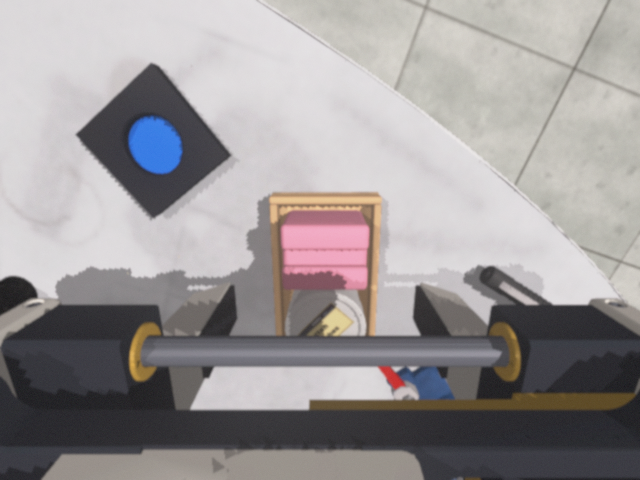

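Brick sits square in the gap (top at 59.7 mm, centre 640,102), pot lid behind it at (330,315).

```bash
python3 go.py .442 .2985 .13 64; python3 - <<'E'
from h import *
p,d,c=pickle.load(open("w6.pkl","rb")); P=cloud(c,d)
q=P[50:235,65:245].reshape(-1,3); k=q[(q[:,2]>.0085)&(q[:,2]<.017)]
print(len(k),np.median(k[:,2]),cv2.minAreaRect((k[:,:2]*1000).astype(np.float32)))
hsv=cv2.cvtColor(p,cv2.COLOR_RGB2HSV); s=np.zeros((480,640),np.uint8); s[50:235,65:245]=(hsv[50:235,65:245,2]<90)
s=cv2.morphologyEx(s,cv2.MORPH_OPEN,np.ones((5,5)))
k=max(cv2.findContours(s,0,1)[0],key=cv2.contourArea); print(cv2.minAreaRect((ray(c,k[:,0],.012)[:,:2]*1000).astype(np.float32)))
E
```

```text
t 18.38 pos [0.6415 0.1015 0.1225] a 34.0 tilt 0.28 q [ 0.33  0.7  -0.76  1.63  0.55  1.03 -1.59]
rz units -4.367  then x,y,z units [  4.48 -13.28  -0.38] gap 0.0917
9446 0.012830619929107945 ((628.17236328125, 250.15277099609375), (80.78929901123047, 80.92510223388672), 71.08555603027344)
((629.266357421875, 249.20526123046875), (80.07382202148438, 81.94063568115234), 71.01836395263672)
```

Emit:
carry_out(motion="0 -0.5 -0.3 0 0 -0.87 1;0 -1 0 0 0 -0.87 1;0 -1 0 0 0 -0.87 1;0 -1 0 0 0 -0.87 1;0 -1 0 0 0 -0.87 1;0.5 -1 0 0 0 0 1;0.5 -1 0 0 0 0 1;0.5 -1 0 0 0 0 1;0.5 -1 0 0 0 0 1;0.5 -1 0 0 0 0 1;0 -1 0 0 0 0 1")

```text
time: 19.75
position: [0.4878, 0.2602, 0.1241]
tcp_rot: [-0.0, 0.848, 0.529, 0.0]
wrist_force: [0.6, 0.1, 0.3]
finger_gap: 0.0914
```

```bash
python3 go.py .442 .2985 .13 64
```

```text
t 19.75 pos [0.4878 0.2602 0.1241] a 63.9 tilt 0.05 q [ 0.17  0.61 -0.94  1.87  0.6   0.97 -1.49]
rz units -0.012  then x,y,z units [ 0.72 -2.9  -0.3 ] gap 0.0914
```

Emit:
carry_out(motion="0 -0.9 0 0 0 0 1;0.2 -1 0 0 0 0 1;0.2 -0.5 0 0 0 0 1;0 0 0 0 0 0 1")

```text
time: 20.25
position: [0.4484, 0.2883, 0.124]
tcp_rot: [0.0, 0.848, 0.53, 0.0]
wrist_force: [-0.1, -0.5, 0.4]
finger_gap: 0.0919
```

```bash
python3 w.py w7; python3 go.py .442 .2985 .012 64; python3 - <<'E'
from h import *
p,d,c=pickle.load(open("w7.pkl","rb")); P=cloud(c,d); q=P.reshape(-1,3)
r=np.hypot(q[:,0]-.442,q[:,1]-.2985); k=q[(q[:,2]>.026)&(q[:,2]<.04)&(r<.03)]
print(len(k),np.median(k[:,2]),cv2.minEnclosingCircle((k[:,:2]*1000).astype(np.float32)),cv2.minAreaRect((k[:,:2]*1000).astype(np.float32)))
k=q[(q[:,2]>.016)&(q[:,2]<.03)&(np.hypot(q[:,0]-.499,q[:,1]-.419)<.04)]
if len(k): print("tin",len(k),np.median(k[:,2]),cv2.minEnclosingCircle((k[:,:2]*1000).astype(np.float32)))
E
```

```text
t 20.3 pos [0.4491 0.2876 0.1238] a 63.9 tilt 0.03 q [ 0.12  0.58 -0.95  1.92  0.59  0.94 -1.57]
rz units -0.013  then x,y,z units [ 0.34 -0.56  5.59] gap 0.0917
1015 0.031143354612420182 ((441.7840270996094, 298.8848571777344), 13.524134635925293) ((441.7482604980469, 299.01806640625), (26.696308135986328, 26.49156951904297), 39.91564178466797)
tin 5187 0.022225814541574518 ((497.9424743652344, 418.3631896972656), 26.14325523376465)
```

View pics/w7.png

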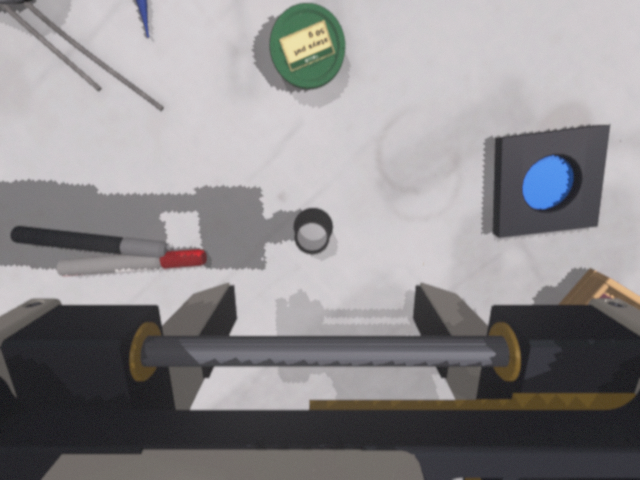

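Loupe at (312,230), tin (307,45), narrow nest (548,183); pens stay clear of the left finger.

Emit:
carry_out(motion="0.35 -0.6 0.5 0 0 0 1;0 0 1 0 0 0 1;0 0 1 0 0 0 1;0 0 1 0 0 0 1;0 0 1 0 0 0 1;0 0 0.6 0 0 0 1;0 0 0.4 0 0 0 1;0 0 0 0 0 0 1;0 0 0 0 0 0 -1;0 0 0 0 0 0 -1;0 0 0 0 0 0 -1;0 0 0 0 0 0 -1", newtons=15)

```text
time: 21.8
position: [0.4413, 0.299, 0.0139]
tcp_rot: [0.0, 0.849, 0.529, 0.0]
wrist_force: [-0.2, 0.6, -0.4]
finger_gap: 0.0564
```

```bash
python3 go.py .442 .299 .012 64
```

```text
t 21.8 pos [0.4413 0.299  0.0139] a 63.9 tilt 0.03 q [-0.03  0.74 -0.8   1.97  0.76  0.77 -1.73]
rz units -0.017  then x,y,z units [0.02 0.03 0.1 ] gap 0.0564
```

Fingers still closing; wait, then lift.

Emit:
carry_out(motion="0 0 0 0 0 0 -1;0 0 0 0 0 0 -1;0 0 0 0 0 0 -1;0 0 0 0 0 0 -1;0 0 -0.5 0 0 0 -1;0 0 -1 0 0 0 -1;0 0 -1 0 0 0 -1;0 0 -1 0 0 0 -1")

```text
time: 22.8
position: [0.4415, 0.2992, 0.0858]
tcp_rot: [0.0, 0.849, 0.529, 0.001]
wrist_force: [0.1, -0.2, -1.5]
finger_gap: 0.0295
```

```bash
python3 go.py .6285 .250 .084 64
```

```text
t 22.8 pos [0.4415 0.2992 0.0858] a 63.9 tilt 0.08 q [ 0.05  0.63 -0.9   1.94  0.65  0.88 -1.65]
rz units -0.016  then x,y,z units [1.89 9.48 0.09] gap 0.0295
```

Emit:
carry_out(motion="0.2 0.5 0 0 0 0 -1;0.2 1 0 0 0 0 -1;0.2 1 0 0 0 0 -1;0.2 1 0 0 0 0 -1;0.2 1 0 0 0 0 -1;0.2 1 0 0 0 0 -1;0.2 1 0 0 0 0 -1;0.2 1 0 0 0 0 -1;0.2 1 0 0 0 0 -1;0.1 0.95 0 0 0 0 -1;0 0 0 0 0 0 -1;0 0 0 0 0 0 -1")

```text
time: 24.3
position: [0.6268, 0.2501, 0.0831]
tcp_rot: [-0.001, 0.849, 0.529, -0.001]
wrist_force: [0.1, -0.5, -0.2]
finger_gap: 0.0291
```

```bash
python3 w.py w8; python3 go.py .6285 .250 .018 64
```

```text
t 24.35 pos [0.6265 0.2504 0.0833] a 63.9 tilt 0.08 q [ 0.12  0.83 -0.83  1.57  0.68  1.05 -1.35]
rz units -0.008  then x,y,z units [0.02 0.1  3.27] gap 0.0296
```

View pics/w8.png

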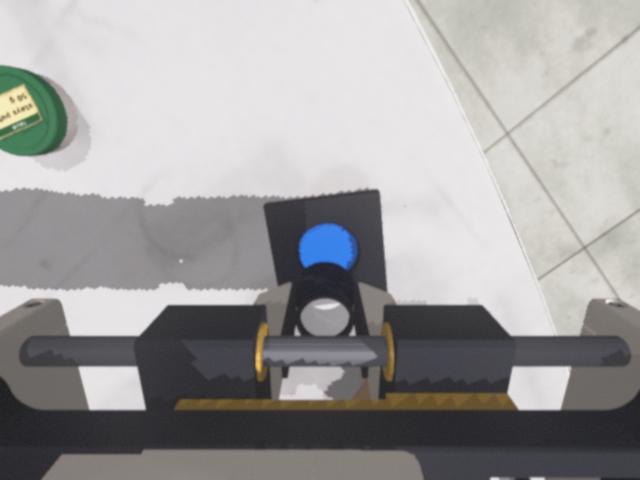

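Loupe held upright at (325,300) over the recess (328,248). Lowering.

Emit:
carry_out(motion="0 0.08 0.5 0 0 0 -1;0 0 0.7 0 0 0 -1;0 0 0.7 0 0 0 -1;0 0 0.5 0 0 0 -1;0 0 0.4 0 0 0 -1;0 0 0.3 0 0 0 -1;0 0 0.15 0 0 0 -1;0 0 0 0 0 0 -1;0 0 0 0 0 0 -1")

```text
time: 25.48
position: [0.6293, 0.2494, 0.0192]
tcp_rot: [0.0, 0.849, 0.529, 0.0]
wrist_force: [-0.5, 0.4, -0.8]
finger_gap: 0.0294
```

```bash
python3 go.py .6285 .250 .018 64
```

```text
t 25.48 pos [0.6293 0.2494 0.0192] a 63.9 tilt 0.04 q [ 0.1   0.91 -0.78  1.59  0.74  0.96 -1.39]
rz units -0.016  then x,y,z units [ 0.01 -0.05  0.06] gap 0.0294
```

Emit:
carry_out(motion="0 0 0.08 0 0 0 -1;0 0 0 0 0 0 -1;0 0 0 0 0 0 1;0 0 0 0 0 0 1;0 0 0 0 0 0 1;0 0 0 0 0 0 1;0 0 -0.5 0 0 0 1;0 0 -1 0 0 0 1;0 0 -1 0 0 0 1;0 0 -1 0 0 0 1;0 0 -1 0 0 0 1")

```text
time: 26.85
position: [0.6293, 0.2493, 0.1092]
tcp_rot: [0.0, 0.849, 0.529, 0.0]
wrist_force: [0.8, 0.1, -0.3]
finger_gap: 0.0916
```

```bash
python3 w.py w9; python3 go.py .498 .4185 .12 64; python3 - <<'E'
from h import *
p,d,c=pickle.load(open("w9.pkl","rb")); P=cloud(c,d); q=P.reshape(-1,3)
r=np.hypot(q[:,0]-.6285,q[:,1]-.25); k=q[(q[:,2]>.03)&(q[:,2]<.045)&(r<.03)]
print(len(k),np.median(k[:,2]),cv2.minEnclosingCircle((k[:,:2]*1000).astype(np.float32)))
E
```

```text
t 26.9 pos [0.6307 0.2503 0.1121] a 63.9 tilt 0.28 q [ 0.14  0.8  -0.85  1.56  0.66  1.09 -1.34]
rz units -0.017  then x,y,z units [ 4.65 -9.65 -0.4 ] gap 0.0918
1166 0.03516938163732247 ((628.7735595703125, 249.90768432617188), 13.663991928100586)
```

View pics/w9.png

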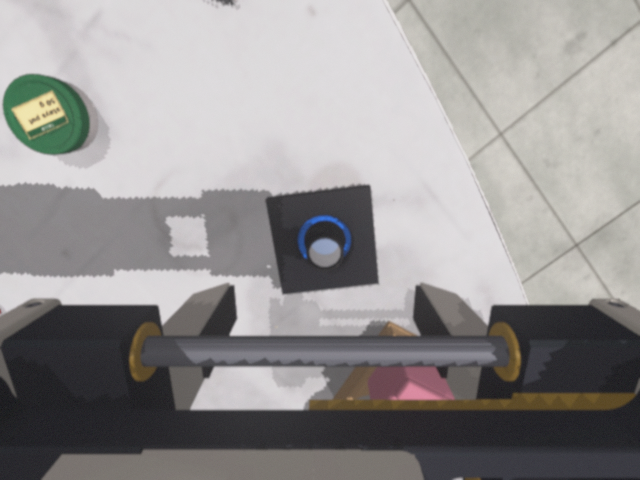

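Loupe stands in the middle of the narrow recess (top 4 mm higher than on the table). On to the tin.

Emit:
carry_out(motion="0.4 -0.7 0 0 0 0 1;0.5 -1 0 0 0 0 1;0.5 -1 0 0 0 0 1;0.5 -1 0 0 0 0 1;0.5 -1 0 0 0 0 1;0.5 -1 0 0 0 0 1;0.5 -1 0 0 0 0 1;0.5 -1 0 0 0 0 1;0.5 -1 0 0 0 0 1;0.3 -1 0 0 0 0 1;0 0 0 0 0 0 1;0 0 0 0 0 0 1")

```text
time: 28.4
position: [0.4969, 0.4182, 0.107]
tcp_rot: [0.001, 0.849, 0.529, 0.0]
wrist_force: [0.9, -0.1, 0.0]
finger_gap: 0.0919
```

```bash
python3 w.py w10; python3 go.py .498 .4185 .0115 64; python3 - <<'E'
from h import *
p,d,c=pickle.load(open("w10.pkl","rb")); P=cloud(c,d); q=P.reshape(-1,3)
k=q[(q[:,2]>.016)&(q[:,2]<.03)&(np.hypot(q[:,0]-.498,q[:,1]-.4185)<.04)]
print("tin",len(k),np.median(k[:,2]),cv2.minEnclosingCircle((k[:,:2]*1000).astype(np.float32)))
k=q[(abs(q[:,2])<.008)&(np.hypot(q[:,0]-.498,q[:,1]-.4185)<.08)]; print("table",np.median(k[:,2]))
E
```

```text
t 28.45 pos [0.4973 0.4179 0.107 ] a 63.8 tilt 0.07 q [-0.16  0.77 -0.86  1.63  0.65  1.05 -1.68]
rz units -0.029  then x,y,z units [0.04 0.02 4.77] gap 0.0917
tin 3582 0.022295123758001453 ((498.0218811035156, 418.47479248046875), 26.23255729675293)
table 0.0008007964362214404
```

View pics/w10.png

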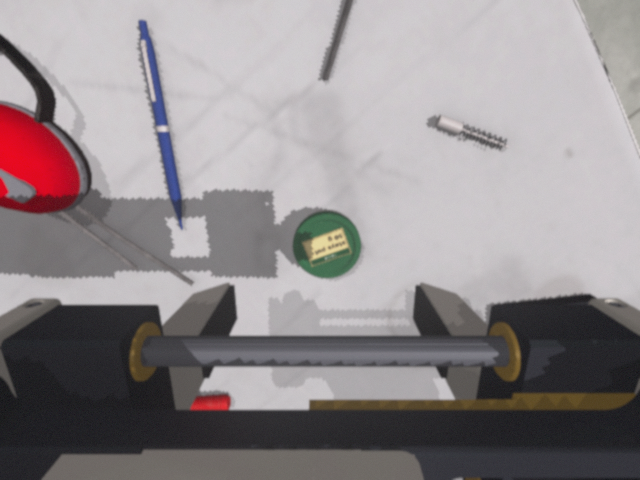

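Tin at (327,244), nothing within finger reach. Descend and grip.

Emit:
carry_out(motion="0 0 0.5 0 0 0 1;0 0 1 0 0 0 1;0 0 1 0 0 0 1;0 0 1 0 0 0 1;0 0 0.6 0 0 0 1;0 0 0.4 0 0 0 1;0 0 0.25 0 0 0 1;0 0 0 0 0 0 1;0 0 0 0 0 0 -1;0 0 0 0 0 0 -1;0 0 0 0 0 0 -1;0 0 0 0 0 0 -1", newtons=20)

```text
time: 29.95
position: [0.4963, 0.419, 0.0123]
tcp_rot: [0.0, 0.849, 0.529, 0.0]
wrist_force: [0.7, 0.1, 0.6]
finger_gap: 0.0564
```

Emit:
carry_out(motion="0 0 0 0 0 0 -1;0 0 0 0 0 0 -1;0 0 0 0 0 0 -1")

```text
time: 30.32
position: [0.4964, 0.4189, 0.0123]
tcp_rot: [0.0, 0.849, 0.529, 0.0]
wrist_force: [0.8, -1.1, 2.9]
finger_gap: 0.0513
```

```bash
python3 go.py .498 .4185 .0115 64
```

```text
t 30.32 pos [0.4964 0.4189 0.0123] a 63.9 tilt 0.02 q [-0.21  0.88 -0.78  1.67  0.75  0.92 -1.74]
rz units -0.018  then x,y,z units [0.02 0.08 0.04] gap 0.0513
```

Emit:
carry_out(motion="0 0 -0.5 0 0 0 -1;0 0 -1 0 0 0 -1;0 0 -1 0 0 0 -1;0 0 -1 0 0 0 -1;0 0 -1 0 0 0 -1;0 0 -1 0 0 0 -1;0 0.3 -1 0 0 0 -1;0 0.3 -1 0 0 0 -1;0 0 -1 0 0 0 -1;0 0 -0.5 0 0 0 -1")

```text
time: 31.58
position: [0.5073, 0.4142, 0.1939]
tcp_rot: [-0.0, 0.849, 0.529, 0.001]
wrist_force: [-0.4, 0.8, -1.4]
finger_gap: 0.0514
```

```bash
python3 go.py .569 -.277 .19 64
```

```text
t 31.57 pos [0.5073 0.4142 0.1939] a 63.9 tilt 0.09 q [-0.11  0.68 -0.93  1.56  0.58  1.19 -1.6 ]
rz units -0.018  then x,y,z units [-29.71  17.93   0.19] gap 0.0514
```

Emit:
carry_out(motion="-0.6 0.4 0 0 0 0 -1;-1 0.6 0 0 0 0 -1;-1 0.6 0 0 0 0 -1;-1 0.6 0 0 0 0 -1;-1 0.6 0 0 0 0 -1;-1 0.6 0 0 0 0 -1;-1 0.6 0 0 0 0 -1;-1 0.6 0 0 0 0 -1;-1 0.6 0 0 0 0 -1;-1 0.6 0 0 0 0 -1;-1 0.6 0 0 0 0 -1;-1 0.6 0 0 0 0 -1")

```text
time: 33.08
position: [0.5296, 0.1416, 0.1911]
tcp_rot: [-0.0, 0.849, 0.529, -0.001]
wrist_force: [0.4, 0.0, 0.1]
finger_gap: 0.0512
```

Emit:
carry_out(motion="-1 0.6 0 0 0 0 -1;-1 0.6 0 0 0 0 -1;-1 0.6 0 0 0 0 -1;-1 0.6 0 0 0 0 -1;-1 0.6 0 0 0 0 -1;-1 0.6 0 0 0 0 -1;-1 0.6 0 0 0 0 -1;-1 0.6 0 0 0 0 -1;-1 0.6 0 0 0 0 -1;-1 0.6 0 0 0 0 -1;-1 0.6 0 0 0 0 -1;-1 0.6 0 0 0 0 -1")

```text
time: 34.58
position: [0.5528, -0.1367, 0.1911]
tcp_rot: [-0.001, 0.849, 0.529, -0.001]
wrist_force: [-1.0, 0.3, -0.8]
finger_gap: 0.0512
```

```bash
python3 go.py .569 -.277 .19 64
```

```text
t 34.58 pos [ 0.5528 -0.1367  0.1911] a 63.9 tilt 0.12 q [ 0.92  0.55 -0.97  1.78  0.51  1.09 -0.68]
rz units -0.022  then x,y,z units [-5.95  3.81  0.05] gap 0.0512
```

Emit:
carry_out(motion="-1 0.6 0 0 0 0 -1;-1 0.6 0 0 0 0 -1;-1 0.6 0 0 0 0 -1;-1 0.6 0 0 0 0 -1;-1 0.6 0 0 0 0 -1;-1 0.6 0.5 0 0 0 -1;-1 0.2 0.5 0 0 0 -1;-1 0 0.5 0 0 0 -1;-0.5 0 0.5 0 0 0 -1;0 0 0 0 0 0 -1;0 0 0 0 0 0 -1")

```text
time: 35.95
position: [0.5482, -0.3201, 0.1525]
tcp_rot: [-0.0, 0.848, 0.53, 0.0]
wrist_force: [-0.0, 0.2, -0.3]
finger_gap: 0.0512
```

```bash
python3 w.py w11; python3 go.py .569 -.277 .08 64; python3 - <<'E'
from h import *
p,d,c=pickle.load(open("w11.pkl","rb")); P=cloud(c,d); q=P.reshape(-1,3)
k=q[(q[:,2]>.0085)&(q[:,2]<.017)&(np.hypot(q[:,0]-.569,q[:,1]+.277)<.065)]
print(len(k),np.median(k[:,2]),cv2.minAreaRect((k[:,:2]*1000).astype(np.float32)))
hsv=cv2.cvtColor(p,cv2.COLOR_RGB2HSV); m=cv2.inRange(hsv,(105,150,150),(116,255,255)); 
n,l,s,ce=cv2.connectedComponentsWithStats(m)
for i in range(1,n):
    if s[i,4]>500: print(ce[i],s[i],ray(c,ce[i],.004))
E
```

```text
t 36.0 pos [ 0.5484 -0.32    0.1528] a 64.0 tilt 0.07 q [ 1.1   0.69 -0.89  1.65  0.59  1.1  -0.41]
rz units -0.002  then x,y,z units [ 2.38 -0.02  3.64] gap 0.0513
4731 0.012946279983781506 ((570.1937255859375, -278.8882141113281), (80.3769302368164, 80.23605346679688), 84.25321960449219)
[326.36509665 174.39613395] [ 293  140   68   70 3673] [[ 0.57007824 -0.27760477  0.004     ]]
```

View pics/w11.png

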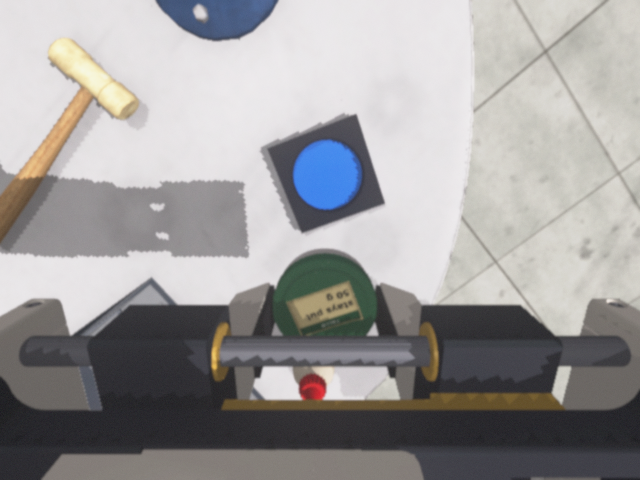

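Wide recess centred at (326,174) px → (0.570,-0.2785); tin level in the jaws at (325,300); bottle cap visible at (312,388), well below.

```bash
python3 go.py .5702 -.2785 .0163 64
```

```text
t 36.0 pos [ 0.5484 -0.32    0.1528] a 64.0 tilt 0.07 q [ 1.1   0.69 -0.89  1.65  0.59  1.1  -0.41]
rz units -0.002  then x,y,z units [2.34 0.07 6.82] gap 0.0513
```

Emit:
carry_out(motion="0.8 0 0 0 0 0 -1;1 0 0 0 0 0 -1;0.54 0.07 0.5 0 0 0 -1;0 0 1 0 0 0 -1;0 0 1 0 0 0 -1;0 0 1 0 0 0 -1;0 0 0.8 0 0 0 -1;0 0 0 0 0 0 -1;0 0 0 0 0 0 -1")

```text
time: 37.12
position: [0.57, -0.2798, 0.0665]
tcp_rot: [0.0, 0.849, 0.529, 0.0]
wrist_force: [0.2, 0.4, -0.3]
finger_gap: 0.0514
```

```bash
python3 go.py .5702 -.2785 .0163 64
```

```text
t 37.12 pos [ 0.57   -0.2798  0.0665] a 63.9 tilt 0.05 q [ 0.98  0.79 -0.82  1.69  0.68  0.97 -0.55]
rz units -0.017  then x,y,z units [ 0.06 -0.02  2.51] gap 0.0514
```

Emit:
carry_out(motion="0.05 0 0.5 0 0 0 -1;0 0 0.7 0 0 0 -1;0 0 0.5 0 0 0 -1;0 0 0.4 0 0 0 -1;0 0 0.25 0 0 0 -1;0 0 0.12 0 0 0 -1;0 0 0 0 0 0 -1;0 0 0 0 0 0 -1")

```text
time: 38.12
position: [0.5702, -0.279, 0.0171]
tcp_rot: [0.0, 0.849, 0.529, 0.0]
wrist_force: [0.2, -0.1, -0.7]
finger_gap: 0.0513
```

```bash
python3 go.py .5702 -.2785 .0163 64
```

```text
t 38.12 pos [ 0.5702 -0.279   0.0171] a 63.9 tilt 0.03 q [ 0.95  0.85 -0.77  1.71  0.73  0.9  -0.59]
rz units -0.016  then x,y,z units [ 0.02 -0.01  0.04] gap 0.0513
```

Emit:
carry_out(motion="0 0 0.05 0 0 0 -1;0 0 0 0 0 0 -1;0 0 0 0 0 0 1;0 0 0 0 0 0 1;0 0 0 0 0 0 1;0 0 0 0 0 0 1;0 0 -0.5 0 0 0 1;0 0 -1 0 0 0 1;0 0 -1 0 0 0 1;0 0 -1 0 0 0 1;0 0 -1 0 0 0 1;0 0 -1 0 0 0 1")

```text
time: 39.62
position: [0.57, -0.279, 0.1274]
tcp_rot: [0.0, 0.849, 0.529, 0.0]
wrist_force: [0.4, -0.3, -0.2]
finger_gap: 0.0917
```

Emit:
carry_out(motion="-0.5 0 -1 0 0 0 1;-1 0 -0.5 0 0 0 1;-1 0 0 0 0 0 1;-1 0 0 0 0 0 1;0 0 0 0 0 0 1;0 0 0 0 0 0 1")

```text
time: 40.38
position: [0.5391, -0.341, 0.1553]
tcp_rot: [-0.001, 0.848, 0.529, 0.0]
wrist_force: [-0.1, 0.2, 0.6]
finger_gap: 0.0915
```

```bash
python3 w.py w12; python3 - <<'E'
from h import *
from station import bot
c=bot.get_calibration("top"); p,d=bot.get_image("top"); cv2.imwrite("pics/top2.png",p[:,:,::-1])
P=cloud(c,d)
p2,d2,c2=pickle.load(open("w12.pkl","rb")); P2=cloud(c2,d2)
def f(n,P,x,y,lo,hi,r=.045):
    q=P.reshape(-1,3); k=q[(q[:,2]>lo)&(q[:,2]<hi)&(np.hypot(q[:,0]-x,q[:,1]-y)<r)]
    print(n,len(k),np.median(k[:,2]).round(4),cv2.minEnclosingCircle((k[:,:2]*1000).astype(np.float32)),"zspread",np.percentile(k[:,2],[5,95]).round(4))
f("tin wrist",P2,.57,-.2785,.02,.04,.032); f("tin top",P,.57,-.2785,.02,.04,.032)
f("pot top",P,.59,.067,.044,.055,.033); f("brick top",P,.64,.101,.055,.068)
f("loupe",P,.6285,.25,.025,.045,.03)
E
```

```text
tin wrist 3251 0.0263 ((569.5211181640625, -278.5575256347656), 26.0416259765625) zspread [0.0246 0.0278]
tin top 382 0.0253 ((570.6146240234375, -277.003662109375), 26.50505828857422) zspread [0.0215 0.0302]
pot top 546 0.0501 ((591.6273193359375, 68.22086334228516), 31.20965576171875) zspread [0.0456 0.0541]
brick top 420 0.0591 ((637.694580078125, 97.88308715820312), 39.24114227294922) zspread [0.0555 0.0636]
loupe 127 0.0345 ((630.62353515625, 249.48532104492188), 14.439233779907227) zspread [0.0273 0.0408]
```

View pics/w12.png

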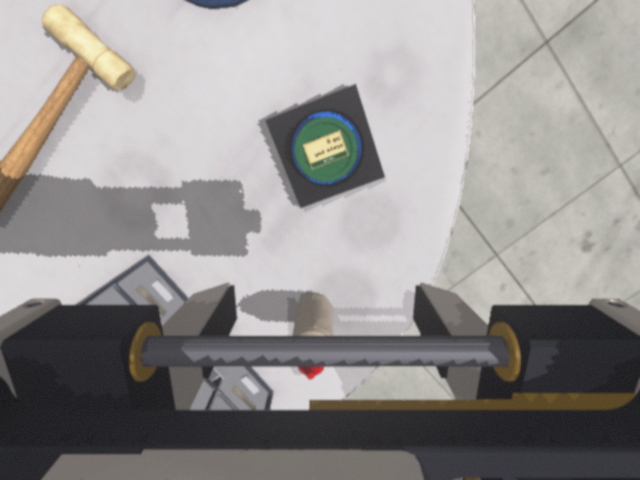

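View pics/top2.png

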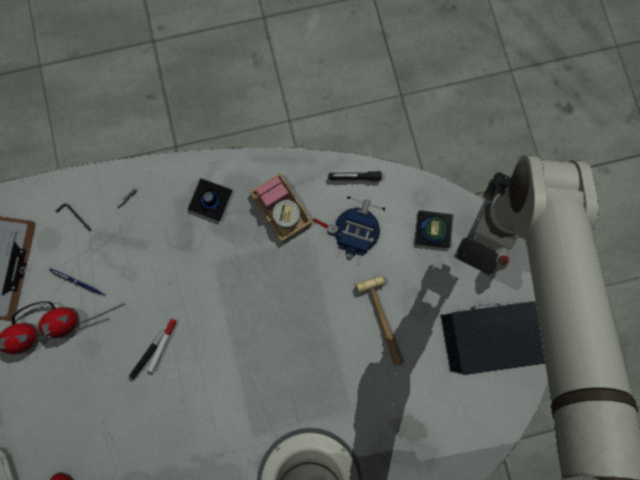

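The wrist view shows the tin centred in the wide recess at (326,148) and the bottle still standing. The top view shows the loupe (210,200), brick (271,190) and pot (287,213) all in place. The torch (355,177) has not moved.

```bash
python3 -c "
from station import bot
print(bot.state()['time']); bot.job_done()"
```

```text
40.475
the job is handed in; nothing more can be done
```

The kit is packed and I handed the job in at 40.5 s; no verdict came back. I placed the pot on its disc first, then the brick in the gap beside it, then the loupe in the narrow nest and the tin in the wide one.

My checks from the camera pictures:

| Item | Distance from target | Top height | Sitting on the floor of its place |
|---|---|---|---|
| Pot | about 1 mm | 50.8 mm (expected 51) | yes |
| Brick | about 1 mm, square to the tray | 59.7 mm (expected 59) | yes |
| Loupe | under 1 mm | 4 mm higher than it stood on the table | yes |
| Tin | about 1 mm | 4 mm higher than it stood on the table | yes |

- **Bystanders:** the torch and the oil bottle stand where they were in the last pictures, judged by eye, not measured.
- **Arm:** the gripper was open and clear of everything when I handed in.
- **Disagreements:** the last top-camera readings differed from the closer wrist-camera ones by 1 to 2 mm for the pot, loupe and tin, and by 4 to 5 mm for the brick. The coarser brick reading is a circle fitted to a rectangular top. No check failed.

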